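# Bring the long microscope objective to the lens dish

## Robot

A 6-joint arm with a two-finger parallel gripper is mounted at the origin on the work surface. World frame = base frame: x ahead of the robot, y to its left, z up, the work surface at z = 0. Lengths are in mm, angles in rad, forces in N, time in s.
With the tool pointing down it reaches from about 350 to 975 mm from the base axis. Payload 7.1 kg.
Tool frame: the origin (TCP) lies at the very end of the fingers, on their centre line; the grasp point (between the pads) lies r.tcp_to_grasp behind it (r.tcp_to_grasp is the distance from the TCP to the grasp point, in mm); z points along the fingers, y is the line along which they close (so a half turn about z gives the same grasp; the last joint's range is limited). The gripper opens to 88 mm and grips with 3 to 60 N. Pads are 20 mm wide; open, the fingers measure 115 mm over their backs; the gripper's body (75 mm by 178 mm) begins 61 mm behind the grasp point.
Start: joints at [1.111, 0.423, 1.63, -0, 1.089, -0.019], TCP at [266.632, 565.254, 222.675] pointing down, gripper open.
Joint ranges: [-3, 3], [-0.9, 2.11], [0.09, 2.58], [-1.31, 4.45], [0.11, 2.69], [-2.54, 2.54]. Speed limits (rad/s): [2.39, 2.39, 3.01, 3.14, 3.14, 3.14].

## Interface

Orientations are given as a unit quaternion [w, x, y, z].
In Python, from plant import status, grab_frame, workorder, r gives the robot as it stands.
- The arm moves only by the tool play_rows, never from a script. Its argument "series" is one flat list of numbers, 7 for each row, row after row: the shift along the tool's x, y, z in cm, then the turn, a rotation vector about the tool's x, y, z in rad, then the opening in per cent of the stroke, from 0 (shut) to 100 (fully open). A call has 1 to 12 rows; each row is the pose to reach, as a shift and turn from the pose commanded when the call began, along the tool's axes at that moment; what a row does not reach only later rows make up. A row lasts 1/8 s, in which the tool goes at most 62.5 mm and 10.7 degrees, less where a joint would pass 70% of its speed; a pose out of reach is approached as far as the arm can. A call with a gripper value outside its range is refused whole. The fingers move at their own pace and stop on an object; the grip force is fixed at half the most. Time passes only in rows, so rows that repeat a pose let the fingers close. It gives the time, the measured TCP pose, the force, the opening and the grip force at its end, in the units of the state.
- status.sense(): the state, without advancing time (a new reading comes with each control period).
- grab_frame(name): name is "side" or "top"; returns a dict with "frame" (420x560x3 uint8, red, green, blue), "fx", "fy", "cx", "cy" (pixels), "position" and "rotation" of the camera in the world. Camera axes: x right, y down, z forward; pixel columns grow to the right and rows downward; lengths in mm; the calibration is good to about 2 mm. A picture is of the moment at which its call begins. There is no depth.
- workorder.job_done(): hands the job in; it is judged then, once.
The state is a dict: "t": time; "qpos": joint angles; "qvel": joint speeds; "joint_efforts": joint torques, N m; "ee_pos": TCP position; "orientation": TCP orientation; "wrist_force": force on the tool from outside, world axes, zero at the start; "moment": the same for the moment, N m; "grip_width": finger opening in mm; "grip_force": force on a finger pad.
Only numpy, scipy, OpenCV 4.12 (cv2) and the standard library are available. Lean on these libraries where they do the work, as an engineer would, in place of code of your own. Each camera call takes 0.05 s, during which the arm holds its last target. There are 200 camera calls.

## Task

Pick the longest of the three microscope objectives, the one with the tapered nose, out of the pocket tray and stand it upright near the middle of the shallow white lens dish, ready for cleaning. Leave the other two objectives standing in their pockets.

Things in the scene. Friction and masses are not known exactly. Their poses are not given: they have to be found in the camera images.
- long_center (a point): Long objective: steel cylinder 26 mm across, 60 mm tall, lower 44 mm straight, then tapering to a 10 mm tip; 120 g. Point: on its axis half-way up, 30 mm above its underside; z up the axis. Starts nose up in a pocket of a fixed light-grey tray 11 mm thick; pockets 30 mm wide, 8 mm deep, floor 3 mm above the table. At the start its y axis runs along the row of pockets, x across it, where both sides are free.
- middle_center (a point): Middle-sized objective, to be left alone: steel, 26 mm across, 46 mm tall, blunt nose with a tip 16 mm across. Point: on its axis half-way up, 23 mm above its underside. It stands in another pocket of the same tray; the tray is 262 x 70 mm with four pockets in one row, 64 mm between neighbouring centres, one end pocket empty.
- short_center (a point): Short objective, to be left alone: steel, 26 mm across, 34 mm tall, almost flat top with a tip 20 mm across. Point: on its axis half-way up, 17 mm above its underside. It stands in another pocket of the same tray; the three objectives change places from start to start.
- dish: The lens dish: a fixed, shallow, round white plastic dish without a lid, 80 mm across outside at the rim and 10 mm high, wall 3 mm, inside about 70 mm across at the flat floor, which lies 4 mm above the work surface. Origin at the centre of its underside, on the work surface; z up.

How it is judged (in metres and radians):
At the end, for the whole second after the job is handed in: The long objective stands on the floor of the dish, its axis within 20 mm of the dish's centre and within about 10 degrees of upright; the middle and short objectives still stand in their pockets (within 20 mm of where they were, tilted less than 20 degrees) (horizontal distance between long_center and dish below 0.02 m and z of long_center in the frame of dish between 0.03 and 0.038 m and angle between long_center's own z axis and vertical below 0.17 rad and distance of each of middle_center, short_center from where it was at the start of the episode below 0.02 m and angle between each of middle_center, short_center's own z axis and vertical below 0.35 rad); the robot touches nothing.
It fails at once if the middle-sized objective is taken out of its pocket or tipped over (distance of middle_center from where it was at the start of the episode above 0.02 m or angle between middle_center's own z axis and vertical above 0.35 rad).
It fails at once if the short objective is taken out of its pocket or tipped over (distance of short_center from where it was at the start of the episode above 0.02 m or angle between short_center's own z axis and vertical above 0.35 rad).
It also fails if it takes over 42 s, if anything falls off the work surface, if the arm or the gripper's body presses on something with over 40 N, if the wrist force passes 120 N, or if a joint passes its speed limit or range.

## Working session

There is one attempt and no reset: what is moved stays moved. The work goes in short steps, Python scripts to look and compute and a tool call to move; the robot and the scene stay as the last step left them, time stands still between calls to the robot, and variables do not carry over. Pictures are saved under pics/ and viewed, at most 10 in all, crops included, and the job is handed in when it is done.

Besides the shell and the picture viewer there is one more tool, called after "Call:" as name(argument=value, ...) on one line, values as JSON. play_rows: Moves the arm, as the interface text tells. Its arguments: {"type":"object","properties":{"series":{"type":"array","items":{"type":"number"}}},"required":["series"]}

```bash
mkdir -p pics; python3 - <<'E'
from plant import status, grab_frame, r
import cv2
for n in("side","top"):
    f=grab_frame(n); cv2.imwrite(f"pics/{n}0.png",f["frame"][:,:,::-1]); print(n,f["fx"],f["cx"],f["cy"],f["position"],f["rotation"])
print(r.tcp_to_grasp,status.sense())
E
```

```text
side 416.68847122915446 267.7650328509071 203.28628866302063 [323.26501512 353.77935619 525.4740594 ] [ 0.092658   -0.2452682   0.89463753 -0.36177576]
top 398.3444627036283 279.67098728092657 206.58643864319063 [460.25182404 -44.24479317 682.34887375] [-0.04850044  0.70931486 -0.70253269  0.03111197]
18.700000000000003 {'t': 0.1, 'qpos': array([ 1.11098365e+00,  4.23751496e-01,  1.63064544e+00, -1.04946583e-05,
        1.08862776e+00, -1.90060252e-02]), 'qvel': array([ 0.00130756, -0.00049582, -0.00140887,  0.0010678 , -0.00114665,
       -0.00028065]), 'joint_efforts': array([ 5.28899673e-04, -5.45616710e+01, -2.74326915e+01,  6.46745134e-02,
        1.87364628e-02, -3.65570281e-05]), 'ee_pos': array([266.41426402, 564.78503163, 221.97499569]), 'orientation': array([-1.65274380e-04,  2.18620774e-01,  9.75809635e-01, -6.96700525e-04]), 'wrist_force': array([-0.29580852,  0.36526665,  0.18782037]), 'moment': array([ 0.01038933,  0.02671396, -0.02921001]), 'grip_force': 0.0, 'grip_width': 87.77946805113096}
```

View pics/top0.png

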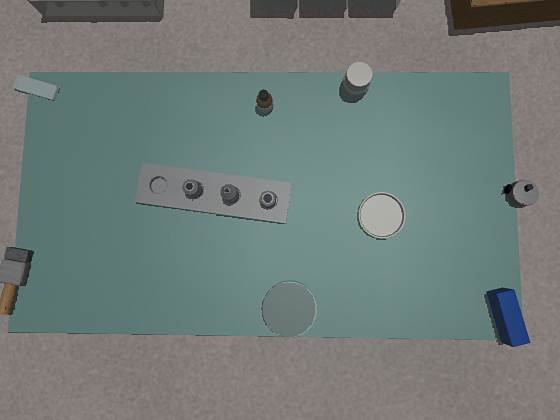

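View pics/side0.png

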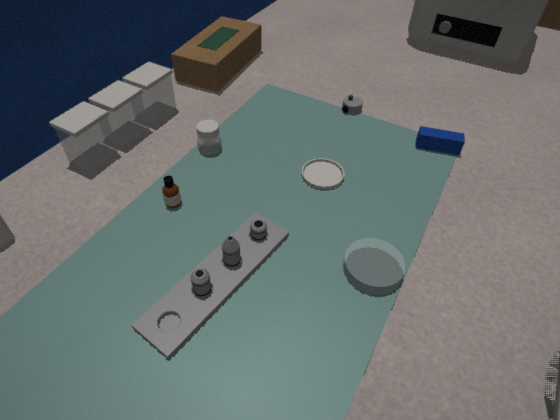

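The long objective appears to be the second from the right in the top view (about 230,194) and the middle one in the side view (231,250). The dish is at about (381,215) in the top view. I'll enlarge crops to refine these.

```bash
python3 - <<'E'
import cv2,numpy as np
t=cv2.imread("pics/top0.png");s=cv2.imread("pics/side0.png")
a=cv2.resize(t[160:230,130:290],None,fx=5,fy=5,interpolation=3)
b=cv2.resize(s[210:310,180:280],None,fx=3,fy=3,interpolation=3)
c=cv2.resize(s[150:200,290:360],None,fx=3,fy=3,interpolation=3)
d=cv2.resize(t[185:245,350:410],None,fx=4,fy=4,interpolation=3)
o=np.zeros((600,800,3),np.uint8);o[:350]=np.clip(a*1.4,0,255)
for im,x in((cv2.resize(s[210:293,180:263],(249,249)),0),(c,255),(d,480)): 
    h,w=im.shape[:2];o[351:351+h,x:x+w]=np.clip(im*1.2,0,255)
cv2.imwrite("pics/c.png",o)
for n,im,(x0,y0,x1,y1) in(("top",t,(350,185,412,245)),("side",s,(295,150,352,195))):
    m=(im[y0:y1,x0:x1].min(2)>120).astype(np.uint8); p=cv2.findNonZero(m); h=cv2.convexHull(p); print(n,cv2.fitEllipse(h),x0,y0)
E
```

```text
top ((26.023630142211914, 25.951114654541016), (52.06576919555664, 63.943843841552734), 136.61770629882812) 350 185
side ((27.630523681640625, 21.7558650970459), (28.238048553466797, 42.53204345703125), 96.0916976928711) 295 150
```

View pics/c.png

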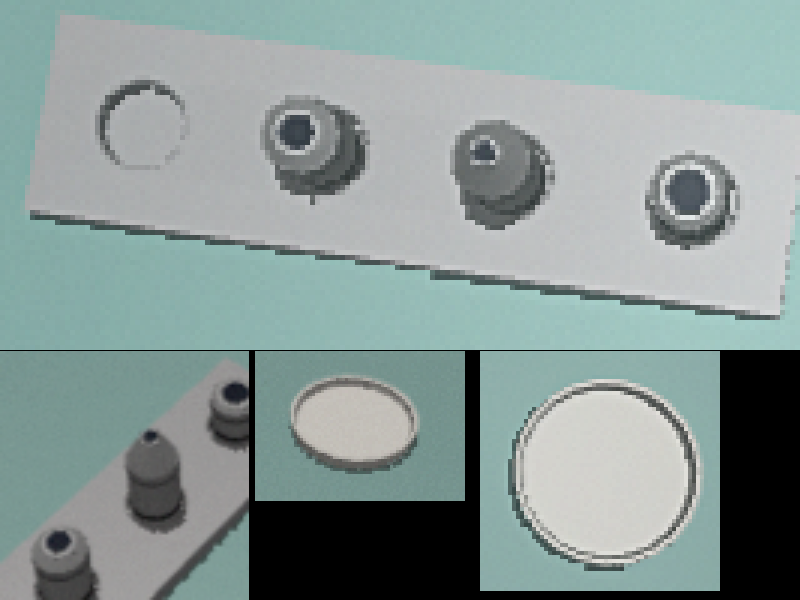

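```bash
cat >h.py <<'E'
import numpy as np
from scipy.spatial.transform import Rotation as R
from plant import status, grab_frame, workorder
C={"side":(416.688,267.765,203.286,[323.265,353.779,525.474],[0.092658,-0.2452682,0.89463753,-0.36177576]),
"top":(398.344,279.671,206.586,[460.252,-44.245,682.349],[-0.04850044,0.70931486,-0.70253269,0.03111197])}
def ray(n,u,v):
    f,cx,cy,p,q=C[n]; return np.array(p),R.from_quat(q,scalar_first=True).apply([(u-cx)/f,(v-cy)/f,1])
def at(n,u,v,z):
    p,d=ray(n,u,v); return (p+d*(z-p[2])/d[2]).round(1)
def proj(n,P):
    f,cx,cy,p,q=C[n]; c=R.from_quat(q,scalar_first=True).inv().apply(np.array(P)-p); return (c[:2]/c[2]*f+[cx,cy]).round(1)
def crop(X,Y): return (X+.5)/5-.5+130,(Y+.5)/5-.5+160
def tool(P):
    "shift in cm in current tool axes to bring TCP to P (mm)"
    s=status.sense(); return R.from_quat(s["orientation"],scalar_first=True).inv().apply(np.array(P)-s["ee_pos"])/10
E
python3 - <<'E'
from h import *
print("empty",at("top",*crop(143,125),11))
for n,X,Y,z in(("mid",297,131,49),("long",484,150,63),("short",688,191,37)): print(n,at("top",*crop(X,Y),z))
print("long side",at("side",229.8,238.4,63))
print("dish",at("top",381.1,215.1,10),at("side",323,172.3,10))
e=at("top",*crop(27,212),11)-at("top",*crop(779,318),11); print("edge",e,np.arctan2(e[1],e[0]))
print(R.from_quat(status.sense()["orientation"],scalar_first=True).as_matrix().round(3))
E
```

```text
empty [572.5 182.1  11. ]
mid [564.5 119.   49. ]
long [556.5  55.8  63. ]
short [547.5  -7.4  37. ]
long side [554.7  55.3  63. ]
dish [ 523.2 -198.3   10. ] [ 521.3 -197.9   10. ]
edge [ 34.  258.1   0. ] 1.4398185969810675
[[-0.904  0.427 -0.001]
 [ 0.427  0.904 -0.001]
 [ 0.    -0.001 -1.   ]]
```

```bash
python3 - <<'E'
from h import *
print(tool([555.8,55.6,180]))
E
```

```text
[-47.89753677 -33.69808315   4.24489957]
```

Call:
play_rows(series=[-47.9,-33.7,4.2,0,0,1.26,100,-47.9,-33.7,4.2,0,0,1.26,100,-47.9,-33.7,4.2,0,0,1.26,100,-47.9,-33.7,4.2,0,0,1.26,100,-47.9,-33.7,4.2,0,0,1.26,100,-47.9,-33.7,4.2,0,0,1.26,100,-47.9,-33.7,4.2,0,0,1.26,100,-47.9,-33.7,4.2,0,0,1.26,100,-47.9,-33.7,4.2,0,0,1.26,100,-47.9,-33.7,4.2,0,0,1.26,100,-47.9,-33.7,4.2,0,0,1.26,100,-47.9,-33.7,4.2,0,0,1.26,100])

```text
t: 1.6
ee_pos: [555.4, 56.6, 180.4]
orientation: [-0.0, 0.752, 0.66, -0.0]
wrist_force: [0.3, -0.0, 0.4]
grip_width: 88.0
grip_force: 0.0
```

```bash
python3 - <<'E'
from h import *
s=status.sense();print(s["t"],s["ee_pos"],s["wrist_force"],R.from_quat(s["orientation"],scalar_first=True).as_matrix().round(3))
print(tool([555.8,55.6,90]),tool([555.8,55.6,16]))
E
```

```text
1.6 [555.36607343  56.62873028 180.38288601] [ 0.26778009 -0.02104049  0.43754398] [[ 0.13   0.992 -0.001]
 [ 0.992 -0.13   0.   ]
 [ 0.    -0.001 -1.   ]]
[-0.09666365  0.06570072  9.03822251] [-0.09689337  0.073351   16.43821855]
```

Call:
play_rows(series=[-0.1,0.1,5,0,0,0,100,-0.1,0.1,9,0,0,0,100,-0.1,0.1,12,0,0,0,100,-0.1,0.1,14,0,0,0,100,-0.1,0.1,15.5,0,0,0,100,-0.1,0.1,16.3,0,0,0,100,-0.1,0.1,16.3,0,0,0,100,-0.1,0.1,16.3,0,0,0,100])

```text
t: 2.6
ee_pos: [557.4, 55.1, 18.3]
orientation: [0.0, 0.752, 0.66, 0.0]
wrist_force: [-0.2, 0.3, 0.6]
grip_width: 87.8
grip_force: 0.0
```

```bash
python3 - <<'E'
from h import *
import cv2
o=[]
for n,(x,y) in(("side",(180,190)),("top",(170,140))):
    o.append(cv2.resize(grab_frame(n)["frame"][y:y+110,x:x+110,::-1],(396,396),interpolation=3))
cv2.imwrite("pics/d.png",np.hstack(o));print(status.sense()["ee_pos"])
E
```

```text
[557.4634218   54.99748022  18.40395677]
```

View pics/d.png

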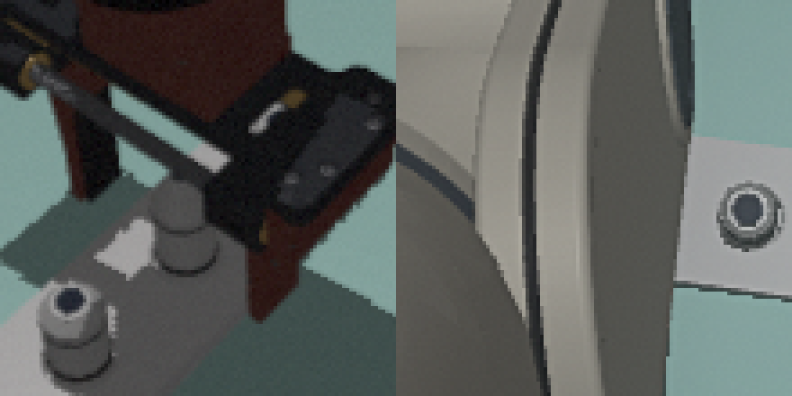

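The long objective (crop 183,225) stands between the open fingers, and nothing else is near them. I'll close the gripper and then lift.

Call:
play_rows(series=[0,0,0,0,0,0,50,0,0,0,0,0,0,35,0,0,0,0,0,0,20,0,0,0,0,0,0,20,0,0,0,0,0,0,20,0,0,0,0,0,0,10,0,0,0,0,0,0,10,0,0,0,0,0,0,10,0,0,0,0,0,0,10,0,0,0,0,0,0,10])

```text
t: 3.95
ee_pos: [556.8, 55.0, 17.6]
orientation: [-0.0, 0.752, 0.66, -0.0]
wrist_force: [-1.4, 0.0, -0.7]
grip_width: 25.2
grip_force: 30.0
```

Call:
play_rows(series=[0,0,-0.5,0,0,0,10,0,0,-1,0,0,0,10,0,0,-2,0,0,0,10,0,0,-4,0,0,0,10,0,0,-6,0,0,0,10,0,0,-8,0,0,0,10,0,0,-10,0,0,0,10,0,0,-12,0,0,0,10,0,0,-12,0,0,0,10,0,0,-12,0,0,0,10])

```text
t: 5.2
ee_pos: [556.6, 54.9, 137.4]
orientation: [-0.0, 0.752, 0.66, -0.0]
wrist_force: [0.2, 0.9, -1.2]
grip_width: 24.9
grip_force: 30.0
```

```bash
python3 - <<'E'
from h import *
import cv2
s=status.sense();print(s["t"],s["ee_pos"],s["wrist_force"],s["grip_width"],s["grip_force"])
f=grab_frame("side")["frame"][80:320,120:400,::-1]
cv2.imwrite("pics/e.png",cv2.resize(f,(700,600),interpolation=3))
print(tool([522.2,-198.1,138]))
E
```

```text
5.2 [556.56622083  54.94079328 137.44751191] [ 0.24980664  0.87547381 -1.17615639] 24.924274978700073 29.999561892764177
[-25.53021208  -0.10198624  -0.08996569]
```

View pics/e.png

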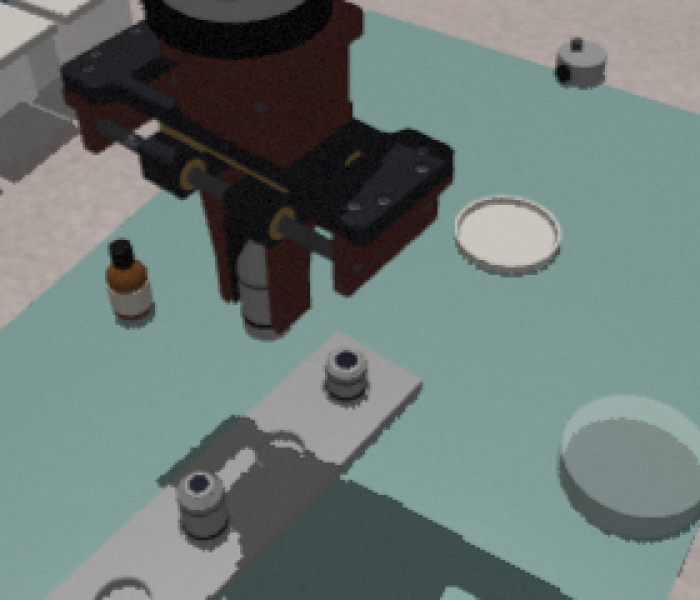

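The objective is held upright between the fingers (about 262,290), clear of the tray, and both others are still in their pockets. Next I'll carry it over the dish.

Call:
play_rows(series=[-3,0,0,0,0,0,10,-7,0,0,0,0,0,10,-11,0,0,0,0,0,10,-15,0,0,0,0,0,10,-19,0,0,0,0,0,10,-22,0,0,0,0,0,10,-24.5,-0.1,0,0,0,0,10,-25.5,-0.1,0,0,0,0,10,-25.5,-0.1,0,0,0,0,10,-25.5,-0.1,0,0,0,0,10,-25.5,-0.1,0,0,0,0,10])

```text
t: 6.62
ee_pos: [523.0, -196.9, 137.6]
orientation: [-0.0, 0.751, 0.66, -0.0]
wrist_force: [0.1, -0.1, -1.2]
grip_width: 25.0
grip_force: 30.0
```

```bash
python3 - <<'E'
from h import *
s=status.sense();print(s["t"],s["ee_pos"],s["grip_width"])
print(tool([522.2,-198.1,22]))
E
```

```text
6.625 [ 522.99413562 -196.88677114  137.61649229] 24.99031845297635
[-0.13175579 -0.06069204 11.56164848]
```

Call:
play_rows(series=[-0.1,-0.1,3,0,0,0,10,-0.1,-0.1,6,0,0,0,10,-0.1,-0.1,8.5,0,0,0,10,-0.1,-0.1,10.5,0,0,0,10,-0.1,-0.1,11.4,0,0,0,10,-0.1,-0.1,11.5,0,0,0,10,-0.1,-0.1,11.5,0,0,0,10,-0.1,-0.1,11.5,0,0,0,10])

```text
t: 7.62
ee_pos: [522.3, -198.8, 23.5]
orientation: [0.001, 0.752, 0.66, 0.0]
wrist_force: [0.0, -0.1, -0.6]
grip_width: 25.2
grip_force: 30.0
```

```bash
python3 - <<'E'
from h import *
import cv2
s=status.sense();print(s["t"],s["ee_pos"],s["wrist_force"])
f=grab_frame("side")["frame"][120:210,270:375,::-1]
cv2.imwrite("pics/f.png",cv2.resize(f,(700,600),interpolation=3))
E
```

```text
7.625 [ 522.29124574 -198.78202569   23.47754157] [ 0.00354424 -0.14808459 -0.64920227]
```

View pics/f.png

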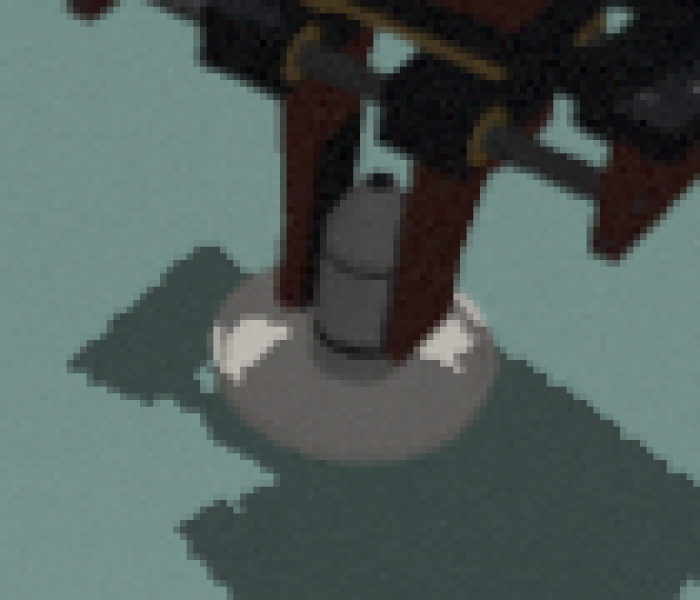

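The objective hangs upright just above the dish floor. Its base is at about (360,345), near the dish centre. I'll lower it gently while watching the wrist force.

Call:
play_rows(series=[0,0,0.1,0,0,0,10,0,0,0.2,0,0,0,10,0,0,0.3,0,0,0,10,0,0,0.35,0,0,0,10,0,0,0.35,0,0,0,10,0,0,0.35,0,0,0,10])

```text
t: 8.43
ee_pos: [521.8, -198.6, 19.2]
orientation: [-0.0, 0.752, 0.66, -0.0]
wrist_force: [-0.5, 0.2, -2.0]
grip_width: 24.9
grip_force: 30.0
```

Call:
play_rows(series=[0,0,0.05,0,0,0,10,0,0,0.1,0,0,0,10,0,0,0.1,0,0,0,10])

```text
t: 8.8
ee_pos: [521.8, -198.6, 18.5]
orientation: [0.0, 0.752, 0.66, 0.0]
wrist_force: [-2.4, 1.2, 5.2]
grip_width: 25.2
grip_force: 30.0
```

Contact felt (about 6 N). Release slowly.

Call:
play_rows(series=[0,0,0,0,0,0,32,0,0,0,0,0,0,36,0,0,0,0,0,0,42,0,0,0,0,0,0,50,0,0,0,0,0,0,65,0,0,0,0,0,0,80,0,0,0,0,0,0,100,0,0,0,0,0,0,100,0,0,0,0,0,0,100,0,0,0,0,0,0,100,0,0,0,0,0,0,100])

```text
t: 10.18
ee_pos: [521.8, -198.6, 18.2]
orientation: [0.0, 0.752, 0.66, 0.0]
wrist_force: [-0.4, -0.0, 0.4]
grip_width: 87.9
grip_force: 0.0
```

Call:
play_rows(series=[0,0,-1,0,0,0,100,0,0,-2.5,0,0,0,100,0,0,-5,0,0,0,100,0,0,-8,0,0,0,100,0,0,-11,0,0,0,100,0,0,-14,0,0,0,100,0,0,-17,0,0,0,100,0,0,-18,0,0,0,100,0,0,-18,0,0,0,100,0,0,-18,0,0,0,100])

```text
t: 11.42
ee_pos: [521.1, -198.3, 197.2]
orientation: [-0.001, 0.752, 0.66, -0.0]
wrist_force: [-0.0, 0.5, 0.4]
grip_width: 87.8
grip_force: 0.0
```

```bash
python3 - <<'E'
from h import *
import cv2
print(status.sense()["ee_pos"])
f=grab_frame("side")["frame"][80:320,120:400,::-1]
cv2.imwrite("pics/g.png",cv2.resize(f,(700,600),interpolation=3))
E
```

```text
[ 521.05621217 -198.30364724  197.17612042]
```

View pics/g.png

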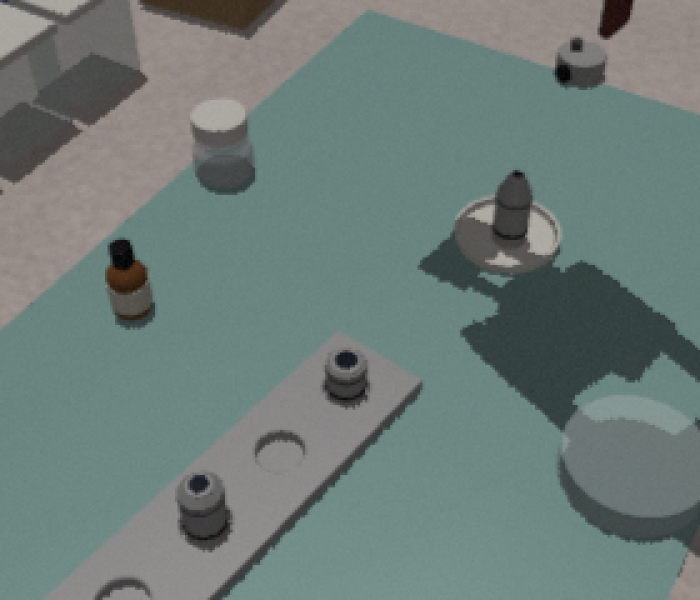

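The long objective stands upright in the middle of the dish (510,235). The other two are still in their pockets at (347,373) and (202,505), and the gripper is clear. I'll hand it in.

```bash
python3 -c "
from plant import workorder
print(workorder.job_done())"
```

```text
the job is handed in; nothing more can be done
None
```

The long objective stands upright near the middle of the lens dish, the other two are still in their pockets, and I handed the job in after about 11.5 s of the 42 s; the hand-in returned no verdict.

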